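Change over the ink cupboards

ROBOT

A 7-joint arm with a two-finger parallel gripper is mounted at the origin on a cart in front of the work surface, level with it; the furniture and walls round the work are solid. World frame = base frame: x ahead of the robot, y to its left, z up, the work surface at z = 0. Lengths are in m, angles in rad, forces in N, time in s.
With the tool pointing down it reaches from about 0.425 to 0.925 m from the base axis. Payload 6.8 kg.
Tool frame: the origin (TCP) lies on the front face of the gripper's body, between the roots of the fingers; the fingertips stand 73 mm ahead of it and the grasp point (between the pads) lies 54 mm ahead of it; z points along the fingers, y is the direction in which the jaws open and shut (so a half turn about z gives the same grasp; the last joint's range is limited). The gripper opens to 85 mm and grips with 20 to 120 N. Pads are 22 mm wide; open, the fingers measure 114 mm over their backs; the gripper's body (76 mm by 85 mm) begins 54 mm behind the grasp point. The pads swing forward as they close: fully open they stand 13 mm farther back than shut.
Start: joints at [-1.279, 0.477, 0.022, 1.555, -0.011, 1.109, -0.083], TCP at [0.263, 0.622, 0.304] pointing down, gripper open.
Joint ranges: [-2.96, 2.96], [-0.34, 2.1], [-1.41, 1.46], [0.24, 2.44], [-1.37, 4.51], [0.17, 1.92], [-2.96, 2.96]. Speed limits (rad/s): [2.39, 2.39, 3.14, 3.14, 3.14, 3.14, 3.14].

INTERFACE

Orientations are given as a unit quaternion [w, x, y, z].
In Python, from station import get_obs, read_camera, hand_in, spot_in, cut_out, spot_point gives the robot as it stands. The module is installed in compiled form; this text tells all that it offers.
- The arm moves only by the tool move_arm, never from a script. Its arguments are lists of equal length, an entry for each row: "gripper": the opening, from 0 (shut) to 1 (fully open); "xyz": the shift along the tool's x, y, z in cm, a list of three; "twist": the turn about the tool's z in rad. A call has 1 to 5 rows; each row is the pose to reach, as a shift and turn from the pose commanded when the call began, along the tool's axes at that moment; what a row does not reach only later rows make up. A row lasts 1/12 s, in which the tool goes at most 41.7 mm and 7.16 degrees, less where a joint would pass 70% of its speed; a pose out of reach is approached as far as the arm can. A call with a gripper value outside its range is refused whole. The fingers move at their own pace and stop on an object; "squeeze" is the grip in N (left out, the last holds). Time passes only in rows, so rows that repeat a pose let the fingers close. It gives the time, the measured TCP pose, the force and the opening at its end, in the units of the state.
- get_obs(): the state, without advancing time (a new reading comes with each control period).
- read_camera(name): name is "scene" or "top" or "wrist"; returns a dict with "pixels" (420x560x3 uint8, red, green, blue), "fx", "fy", "cx", "cy" (pixels), "k1" (the pictures are not rectified: a ray, as slopes to the right and down, at radius r is drawn at 1 + k1 r^2 times it, then the intrinsics apply), "R" (3x3) and "t" (3): a world point X has camera coordinates R X + t. Camera axes: x right, y down, z forward; pixel columns grow to the right and rows downward; lengths in m; the calibration is good to about 2 mm. A picture is of the moment at which its call begins. There is no depth.
- hand_in(): hands the job in, once; it reports no verdict.
Trained networks look in the newest picture that a camera, given by its name, has taken for a name from the list of things; names that differ only in an ending like _2 or _b are one class to them, and where a whole thing is asked for, a point or a joint stands for the part that bears it (a point fixed in the world has none). Each returns a list of dicts, best first, with "p" (0 to 1); they miss things now and then, are a little off and sometimes report something else, mostly with a low value. They report only what shows in the picture. A call takes as long as a camera call.
- spot_in(query, camera): "centre" ([x, y, z] in m, in world coordinates, good to about 4 mm: the middle of the surface that is visible of it).
- cut_out(query, camera): "pixels" (420x560 bool, what is visible of it).
- spot_point(query, camera): "centre" ([x, y, z] in m, in world coordinates, good to about 4 mm: a listed point, or the origin of a listed thing).
The state is a dict: "t": time; "q": joint angles; "joint_vel": joint speeds; "joint_torque": joint torques, N m; "eef_pos": TCP position; "tool_rot": TCP orientation; "contact_force": force on the tool from outside, world axes, zero at the start; "torque": the same for the moment, N m; "gripper_width": opening from 0.0 (shut) to 1.0 (fully open).
Only numpy, scipy, OpenCV 4.12 (cv2) and the standard library are available. Lean on these libraries where they do the work, as an engineer would, in place of code of your own. Each camera call takes 0.05 s, during which the arm holds its last target.

TASK

Two small clear vented cupboards with lifting sashes stand on the table, one tin of ink in each. We are done with the red-label ink: shut the sash of its cupboard fully down. The blue-label ink is needed next: raise the sash of its cupboard until its bottom edge is level with the yellow marks on the guide posts, and do not shift either tin.

Things in the scene. Friction and masses are not known exactly. Their poses are not given: they have to be found in the camera images.
- left_handle (a point): centre of the round black handle bar (14 mm thick, 90 mm long, on two legs 60 mm above the sash top) of the left (+y) cupboard's sash. Frame: y along the bar, x level from cupboard front to back, z up. z = 0.214 m when shut on the sill, 0.304 with the sash's bottom edge at the middle of the yellow marks on the guide posts, 0.334 at the upper stop. Cupboard fixed; its turn varies.
- right_handle (a point): the same on the right (-y) cupboard. The sashes slide only up and down, start partly open and stay where they are left; 5 to 10 N lifts, 1 to 5 N pushes down. Each cupboard is 150 mm deep, 174 wide; clear roof at z = 0.152 m behind the sash, guide posts beside it (158 mm apart) end at 0.175; an exhaust stub (44 mm wide, top at 0.172) stands on the roof 106 mm behind the bar.
- red_tin: closed ink tin with a red label band and drips, 66 mm diameter, 72 mm high, origin at the centre of its underside. Stands inside one of the two cupboards (which one varies), 68 to 84 mm behind its handle bar and up to 12 mm to a side. Not to be handled.
- blue_tin: closed ink tin with a blue label band and drips, 66 mm diameter, 72 mm high, origin at the centre of its underside. Stands inside one of the two cupboards (which one varies), 68 to 84 mm behind its handle bar and up to 12 mm to a side. Not to be handled.

How it is judged:
By the outcome, as a careful person would: the job done as asked, in the order asked, and still so for the second after the job is handed in, with the robot touching nothing.
It also fails if it takes over 48 s, if anything falls off the work surface, if the arm or the gripper's body presses on something with over 40 N, if the wrist force passes 120 N, or if a joint passes its speed limit or range.

## Working session

There is one attempt and no reset: what is moved stays moved. The work goes in short steps, Python scripts to look and compute and a tool call to move; the robot and the scene stay as the last step left them, time stands still between calls to the robot, and variables do not carry over. Pictures are saved under pics/ and viewed, and the job is handed in when it is done.

Besides the shell and the picture viewer there is one more tool, called after "Request:" as a command line: name --pt "numbers of a row" for each row, then --argument value for the rest. move_arm: Moves the arm, as the interface text tells. Its arguments: {"type":"object","properties":{"gripper":{"type":"array","items":{"type":"number"}},"xyz":{"type":"array","items":{"type":"array","items":{"type":"number"}}},"twist":{"type":"array","items":{"type":"number"}},"squeeze":{"type":"number"}},"required":["gripper","xyz","twist"]}

```bash
mkdir -p pics; python3 - <<'E'
from station import *
import cv2
o=get_obs();print({k:o[k] for k in('t','eef_pos','tool_rot','gripper_width','contact_force')})
for c in("scene","top"):
    r=read_camera(c);cv2.imwrite(f"pics/{c}0.png",r["pixels"][:,:,::-1])
    for n in("left_handle","right_handle","red_tin","blue_tin"):
        print(c,n,[(d["p"],d["centre"]) for d in spot_point(n,c)][:3])
E
```

```text
{'t': 0.0, 'eef_pos': array([0.26254149, 0.62135373, 0.30292649]), 'tool_rot': array([-1.18644503e-04,  1.98557260e-01,  9.80088856e-01, -9.13975261e-04]), 'gripper_width': 1.000518780525398, 'contact_force': array([ 0.39947523,  0.74845275, -0.35570259])}
scene left_handle [(0.71, [0.4699, 0.3067, 0.2751])]
scene right_handle [(0.82, [0.4563, -0.165, 0.2571])]
scene red_tin []
scene blue_tin []
top left_handle []
top right_handle [(0.8, [0.4571, -0.1566, 0.2523])]
top red_tin []
top blue_tin []
```

View pics/scene0.png

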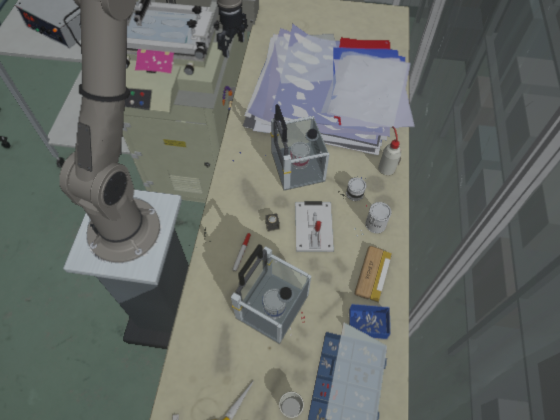

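View pics/top0.png

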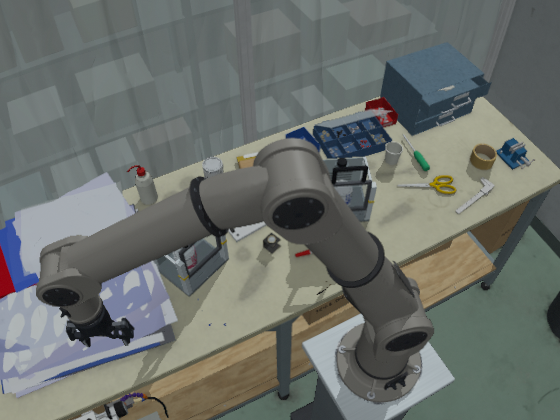

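```bash
python3 - <<'E'
import cv2,numpy as np
s=cv2.imread("pics/scene0.png");t=cv2.imread("pics/top0.png")
a=[cv2.resize(i,(400,400),interpolation=cv2.INTER_CUBIC) for i in (s[90:200,245:355],s[235:345,220:330],t[205:305,140:240],t[140:240,300:400])]
cv2.imwrite("pics/crop0.png",cv2.resize(np.vstack([np.hstack(a[:2]),np.hstack(a[2:])]),(600,600)))
E
```

```text
(no output)
```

View pics/crop0.png

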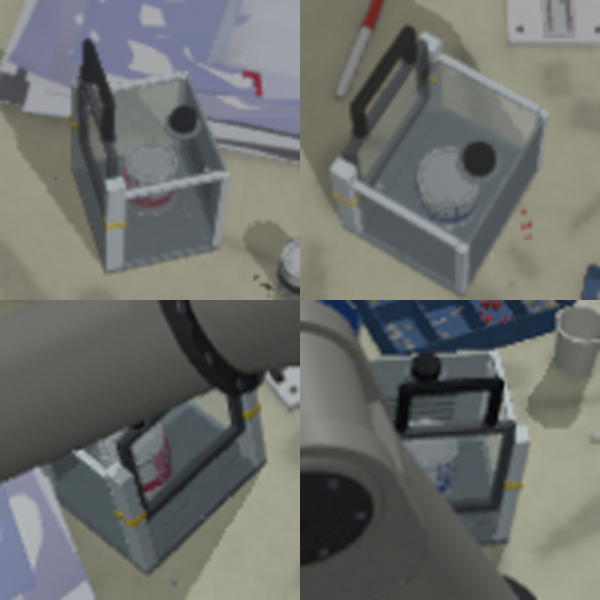

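```bash
cat > h.py <<'E'
import numpy as np,cv2
from station import *
def proj(r,X):
    c=np.atleast_2d(X)@np.array(r["R"]).T+np.array(r["t"]); s=c[:,:2]/c[:,2:]
    s=s*(1+r["k1"]*(s**2).sum(1,keepdims=True))
    return s*[r["fx"],r["fy"]]+[r["cx"],r["cy"]]
def ray(r,uv):
    d=(np.array(uv,float)-[r["cx"],r["cy"]])/[r["fx"],r["fy"]]; s=d.copy()
    for _ in range(20): s=d/(1+r["k1"]*(s@s))
    R=np.array(r["R"]);return -R.T@r["t"],R.T@np.array([s[0],s[1],1])
def onz(r,uv,z):
    o,d=ray(r,uv);return o+d*(z-o[2])/d[2]
# cupboard frame model: origin handle xy, x back, y left
def model(p,h):
    x,y,a=p;R=np.array([[np.cos(a),-np.sin(a),0],[np.sin(a),np.cos(a),0],[0,0,1]])
    L=np.array([[0,-.045,h],[0,.045,h],[0,-.079,.175],[0,.079,.175],[.106,0,.172],[0,-.079,0],[0,.079,0]])
    return L@R.T+[x,y,0]
E
python3 - <<'E'
from h import *
S=read_camera("scene");T=read_camera("top")
c=lambda x,y,u0,v0,w:(u0+x/300*w,v0+y/300*w)
# scene crop px 
print("L post near",onz(S,c(116,183,245,90,110),.175),"bar ends far/near",[onz(S,c(a,b,245,90,110),.27) for a,b in((88,45),(108,135))],"stub",onz(S,c(184,120,245,90,110),.172))
print("R posts",[onz(S,c(a-300,b,220,235,110),.175) for a,b in((430,42),(343,167))],"bar",[onz(S,c(a-300,b,220,235,110),.255) for a,b in((408,33),(355,105))],"stub",onz(S,c(180,158,220,235,110),.172))
for q in("left_handle","right_handle"):
  for k,r in(("scene",S),("top",T)):
    for d in cut_out(q,k)[:1]:
        m=np.array(d["pixels"]);ys,xs=np.nonzero(m);print(q,k,d["p"],m.sum(),xs.min(),xs.max(),ys.min(),ys.max())
E
```

```text
L post near [0.50317724 0.23763233 0.175     ] bar ends far/near [array([0.45396334, 0.35384726, 0.27      ]), array([0.49367817, 0.22820575, 0.27      ])] stub [0.57029931 0.34385588 0.172     ]
R posts [array([ 0.49099863, -0.08952954,  0.175     ]), array([ 0.42856888, -0.23323709,  0.175     ])] bar [array([ 0.47602666, -0.12167468,  0.255     ]), array([ 0.439686  , -0.20140686,  0.255     ])] stub [ 0.55747389 -0.20418871  0.172     ]
left_handle scene 0.83 555 274 287 106 162
left_handle top 0.83 1066 179 222 234 277
right_handle scene 0.6 817 236 266 245 300
right_handle top 0.97 1110 332 371 166 211
```

Request:
move_arm --gripper '[1, 1, 1, 1, 1]' --pt "0 0 -4" --pt "-2 -1 -8" --pt "-5 -3 -12" --pt "-9 -6 -13" --pt "-13 -8.5 -13" --twist '[0.1, 0.2, 0.3, 0.4, 0.5]'

```text
t: 1.22
eef_pos: [0.3343, 0.5161, 0.4346]
tool_rot: [-0.0, 0.436, 0.9, 0.003]
contact_force: [1.5, 0.4, -0.1]
gripper_width: 0.998
```

```bash
cat >> h.py <<'E'
from scipy.spatial.transform import Rotation as Ro
def delta(target,yawy,o=None):
    "tool-frame shift in cm from measured pose to target TCP, twist so tool y is along world angle yawy"
    o=o or get_obs();w,x,y,z=o["tool_rot"];M=Ro.from_quat([x,y,z,w]).as_matrix()
    cur=np.arctan2(M[1,1],M[0,1]);tw=-(yawy-cur);tw=(tw+np.pi/2)%np.pi-np.pi/2
    print("t",o["t"],"pos",o["eef_pos"].round(4),"zaxis",M[:,2].round(4),"shift",(M.T@(np.array(target)-o["eef_pos"])*100).round(2),"twist",tw.round(3),"F",np.round(o["contact_force"],1),"w",round(o["gripper_width"],3))
E
python3 -c "
from h import *
delta([.47,.307,.43],.36)"
```

```text
t 1.2167 pos [0.3343 0.5161 0.4346] zaxis [ 0.0022  0.006  -1.    ] shift [-24.82  -2.32   0.37] twist 0.309 F [ 1.5  0.4 -0.1] w 0.998
```

Request:
move_arm --gripper '[1, 1, 1, 1, 1]' --pt "-4 -0.4 0" --pt "-8 -0.8 0" --pt "-12 -1.1 0" --pt "-15 -1.4 0" --pt "-17 -1.5 0" --twist '[0.1, 0.2, 0.3, 0.3, 0.3]'

```text
t: 1.63
eef_pos: [0.4304, 0.3691, 0.4314]
tool_rot: [0.001, 0.567, 0.824, 0.0]
contact_force: [-0.4, -0.3, 0.5]
gripper_width: 0.998
```

```bash
python3 -c "
from h import *
r=read_camera('wrist');cv2.imwrite('pics/w1.png',r['pixels'][:,:,::-1])
S=read_camera('scene');cv2.imwrite('pics/s1.png',S['pixels'][:,:,::-1])
T=read_camera('top');cv2.imwrite('pics/t1.png',T['pixels'][:,:,::-1])
for q in ('left_handle','right_handle','red_tin','blue_tin'):
  for c in('wrist','scene','top'): print(q,c,[(d['p'],d['centre']) for d in spot_point(q,c)][:2])
delta([.47,.307,.43],.36)"
```

```text
left_handle wrist [(0.85, [0.4692, 0.3108, 0.2716])]
left_handle scene [(0.8, [0.4698, 0.3094, 0.2747])]
left_handle top [(0.59, [0.4705, 0.3098, 0.2738])]
right_handle wrist []
right_handle scene [(0.82, [0.4567, -0.1659, 0.2532])]
right_handle top [(0.9, [0.457, -0.1558, 0.2516])]
red_tin wrist []
red_tin scene []
red_tin top []
blue_tin wrist []
blue_tin scene []
blue_tin top []
t 2.3833 pos [0.4281 0.3733 0.4307] zaxis [-0. -0. -1.] shift [-7.7   1.5   0.07] twist 0.011 F [ 0.   0.  -0.3] w 1.001
```

View pics/w1.png

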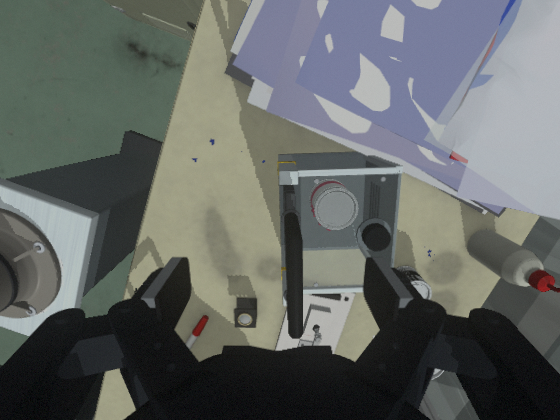

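View pics/t1.png

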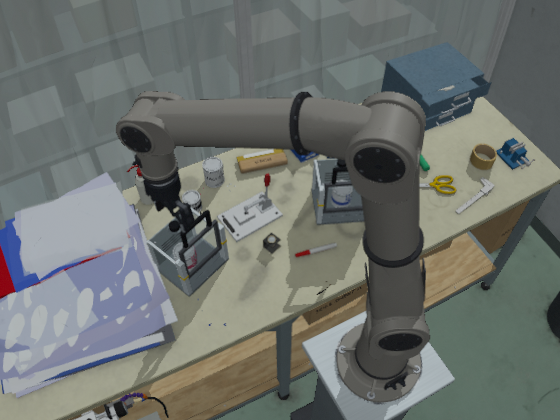

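```bash
python3 -c "
from h import *
r=read_camera('wrist')
a,b=onz(r,(293,214),.2735+.003),onz(r,(296,333),.2735+.003);print(a,b,np.linalg.norm(a-b),np.arctan2(-(a-b)[0],(a-b)[1]))
print(onz(r,(376,237),.172))
delta([.4697,.310,.39],.36)"
```

```text
[0.43996014 0.37773781 0.2765    ] [0.48542833 0.27339352 0.2765    ] 0.11382040639630989 0.4109419736968785
[0.56145771 0.35791087 0.172     ]
t 2.4333 pos [0.4281 0.3732 0.4307] zaxis [-0. -0. -1.] shift [-7.4   1.58  4.07] twist 0.011 F [-0.7 -0.3 -0.4] w 1.0
```

```bash
python3 -c "
from h import *
r=read_camera('wrist');S=read_camera('scene')
im=cv2.resize(r['pixels'][140:350,250:420,::-1],None,fx=2.8,fy=2.8,interpolation=2);cv2.imwrite('pics/w1c.png',im)
im=r['pixels'].copy()
M=model((.4697,.310,.36),.2735)
print(proj(r,M).round(),proj(S,M).round())
"
```

```text
[[294. 335.]
 [297. 246.]
 [289. 304.]
 [292. 182.]
 [378. 247.]
 [285. 247.]
 [287. 161.]] [[284. 128.]
 [277. 106.]
 [286. 157.]
 [275. 120.]
 [312. 133.]
 [285. 188.]
 [275. 153.]]
```

View pics/w1c.png

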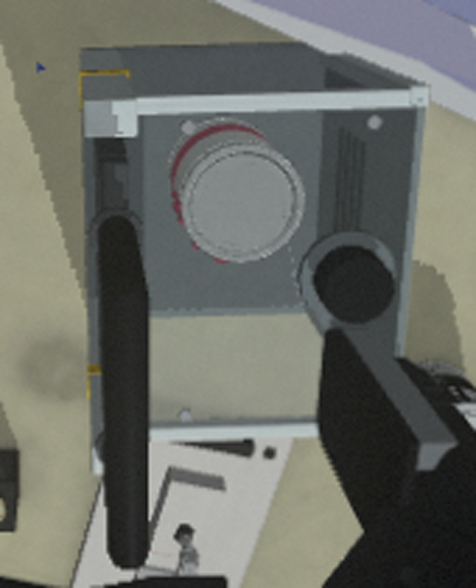

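Request:
move_arm --gripper '[1, 1, 1, 1, 1]' --pt "-3 0.7 0" --pt "-6 1.3 1" --pt "-7.3 1.55 2" --pt "-7.3 1.55 3" --pt "-7.3 1.55 4" --twist '[-0.03, -0.03, -0.03, -0.03, -0.03]'

```text
t: 2.95
eef_pos: [0.4694, 0.3102, 0.3903]
tool_rot: [-0.0, 0.553, 0.833, 0.0]
contact_force: [-0.8, 0.4, -0.1]
gripper_width: 1.0
```

```bash
python3 -c "
from h import *
r=read_camera('wrist');cv2.imwrite('pics/w2.png',r['pixels'][:,:,::-1])
for q in ('left_handle',):
  for c in('wrist',): print(q,c,[(d['p'],d['centre']) for d in spot_point(q,c)][:2])
delta([.4697,.310,.3275],.40)"
```

```text
left_handle wrist [(0.93, [0.4685, 0.311, 0.2708])]
t 3.05 pos [0.4677 0.3115 0.3888] zaxis [-0.0029 -0.0016 -1.    ] shift [-0.22  0.14  6.13] twist 0.003 F [-0.6 -0.  -0.7] w 0.995
```

View pics/w2.png

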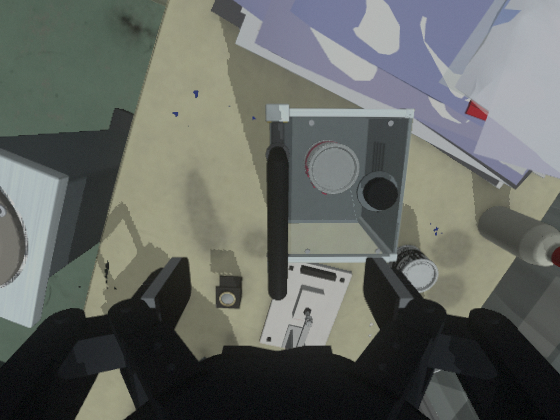

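The bar is at column 278, between the jaws and vertical, and the tin in this cupboard has the red label. I'm descending to grip it.

Request:
move_arm --gripper '[1, 1, 1, 1, 1]' --pt "0 0 2" --pt "0 0 4" --pt "0 0 5.5" --pt "0 0 6.2" --pt "0 0 6.2" --twist '[0, 0, 0, 0, 0]'

```text
t: 3.47
eef_pos: [0.4679, 0.3116, 0.3274]
tool_rot: [-0.001, 0.551, 0.834, -0.001]
contact_force: [-0.6, -0.1, 0.2]
gripper_width: 1.005
```

Request:
move_arm --gripper '[0.5, 0, 0, 0, 0]' --pt "0 0 0" --pt "0 0 0" --pt "0 0 0" --pt "0 0 0" --pt "0 0 0" --twist '[0, 0, 0, 0, 0]' --squeeze 40

```text
t: 3.88
eef_pos: [0.4693, 0.3108, 0.3294]
tool_rot: [0.0, 0.552, 0.834, 0.001]
contact_force: [0.0, 0.2, 0.1]
gripper_width: 0.297
```

Request:
move_arm --gripper '[0, 0, 0, 0, 0]' --pt "0 0 0" --pt "0 0 0" --pt "0 0 0" --pt "0 0 0" --pt "0 0 0" --twist '[0, 0, 0, 0, 0]'

```text
t: 4.3
eef_pos: [0.4695, 0.3109, 0.3293]
tool_rot: [0.0, 0.552, 0.834, 0.001]
contact_force: [1.8, 0.8, 3.5]
gripper_width: 0.148
```

```bash
python3 -c "
from h import *
r=read_camera('wrist');cv2.imwrite('pics/w3.png',r['pixels'][:,:,::-1])
for c in('wrist','scene','top'):
  read_camera(c); print(c,[(d['p'],d['centre']) for d in spot_point('left_handle',c)][:2])
delta([.4697,.310,.268],.40)"
```

```text
wrist [(0.86, [0.4667, 0.3131, 0.2723])]
scene [(0.61, [0.4699, 0.3088, 0.2764])]
top [(0.69, [0.4713, 0.3108, 0.2716])]
t 4.65 pos [0.4695 0.3108 0.3291] zaxis [ 1.e-03  7.e-04 -1.e+00] shift [-0.09 -0.02  6.11] twist 0.001 F [3.  0.7 3.2] w 0.145
```

View pics/w3.png

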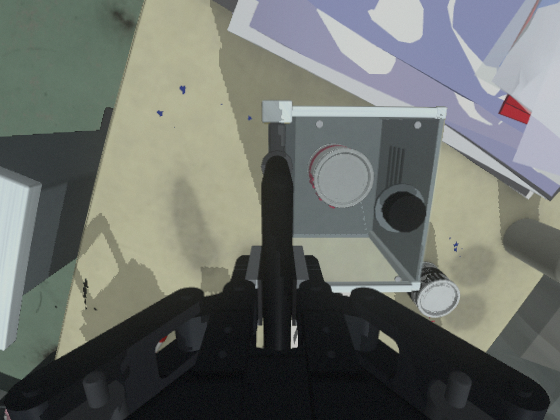

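Request:
move_arm --gripper '[0, 0, 0, 0, 0]' --pt "0 0 1" --pt "0 0 2" --pt "0 0 3" --pt "0 0 4" --pt "0 0 5" --twist '[0, 0, 0, 0, 0]'

```text
t: 5.07
eef_pos: [0.4695, 0.3109, 0.2779]
tool_rot: [0.0, 0.552, 0.834, 0.0]
contact_force: [4.4, 1.7, 3.5]
gripper_width: 0.151
```

Request:
move_arm --gripper '[0, 0, 0, 0]' --pt "0 0 0.3" --pt "0 0 0.5" --pt "0 0 0.7" --pt "0 0 0.7" --twist '[0, 0, 0, 0]'

```text
t: 5.4
eef_pos: [0.4694, 0.3109, 0.2707]
tool_rot: [0.0, 0.552, 0.834, 0.0]
contact_force: [6.7, 2.3, -2.0]
gripper_width: 0.146
```

```bash
python3 -c "
from h import *
for c in('wrist','scene','top'):
  read_camera(c); print(c,[(d['p'],d['centre']) for d in spot_point('left_handle',c)][:2])
delta([.4697,.310,.268],.40)"
```

```text
wrist [(0.94, [0.4657, 0.3124, 0.2143])]
scene [(0.78, [0.4677, 0.3108, 0.2146])]
top [(0.87, [0.4702, 0.3091, 0.2165]), (0.33, [0.5327, 0.3551, 0.0098])]
t 5.7 pos [0.4694 0.3109 0.2707] zaxis [ 7.e-04 -0.e+00 -1.e+00] shift [-0.09 -0.01  0.27] twist 0.001 F [ 6.2  3.7 -2.1] w 0.146
```

Request:
move_arm --gripper '[0, 0, 0]' --pt "0 0 0.15" --pt "0 0 0.2" --pt "0 0 0.2" --twist '[0, 0, 0]'

```text
t: 5.95
eef_pos: [0.4695, 0.3109, 0.2699]
tool_rot: [0.0, 0.552, 0.834, 0.0]
contact_force: [2.5, 1.0, 7.4]
gripper_width: 0.15
```

Request:
move_arm --gripper '[0, 0, 0]' --pt "0 0 0.15" --pt "0 0 0.2" --pt "0 0 0.2" --twist '[0, 0, 0]'

```text
t: 6.2
eef_pos: [0.4696, 0.3109, 0.2697]
tool_rot: [-0.0, 0.552, 0.834, 0.001]
contact_force: [-1.7, -1.6, 21.0]
gripper_width: 0.147
```

Request:
move_arm --gripper '[0.3, 0.6, 0.8, 1, 1]' --pt "0 0 -0.1" --pt "0 0 -0.1" --pt "0 0 -0.1" --pt "0 0 -0.1" --pt "0 0 -0.1" --twist '[0, 0, 0, 0, 0]'

```text
t: 6.62
eef_pos: [0.4684, 0.3103, 0.2678]
tool_rot: [-0.0, 0.552, 0.834, -0.001]
contact_force: [0.7, 0.3, -0.4]
gripper_width: 0.848
```

Request:
move_arm --gripper '[1, 1, 1, 1, 1]' --pt "0 0 -1.5" --pt "0 0 -4" --pt "0 0 -7" --pt "0 0 -10" --pt "0 0 -14" --twist '[0, 0, 0, 0, 0]'

```text
t: 7.03
eef_pos: [0.468, 0.31, 0.4079]
tool_rot: [-0.001, 0.552, 0.834, -0.002]
contact_force: [0.2, 0.3, -0.9]
gripper_width: 1.003
```

```bash
python3 -c "
from h import *
for c in('wrist','scene','top'):
  r=read_camera(c);cv2.imwrite(f'pics/{c}4.png',r['pixels'][:,:,::-1]); print(c,[(d['p'],d['centre']) for d in spot_point('left_handle',c)][:2],[(d['p'],d['centre']) for d in spot_point('right_handle',c)][:2])
delta([.458,-.162,.42],-.41)"
```

```text
wrist [(0.87, [0.4689, 0.3128, 0.2129])] []
scene [(0.76, [0.4683, 0.3093, 0.217])] [(0.98, [0.4548, -0.1626, 0.2556])]
top [(0.64, [0.4704, 0.3126, 0.2161])] [(0.65, [0.4558, -0.1572, 0.2551])]
t 7.4833 pos [0.4686 0.3104 0.4072] zaxis [-0.0021 -0.002  -1.    ] shift [-43.08 -19.42  -1.18] twist 0.811 F [ 0.4 -0.4  0.3] w 1.006
```

View pics/top4.png

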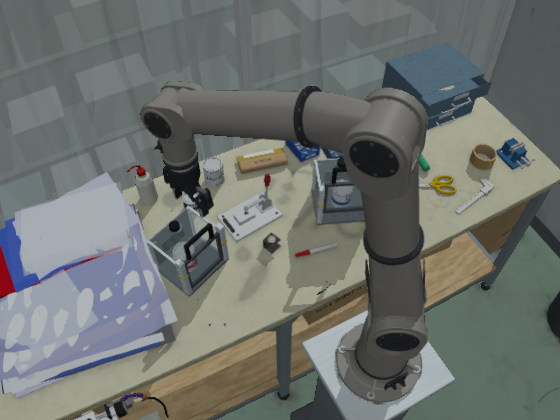

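The left sash now sits lower in the top view, at the post height near (200,245). Moving to the right cupboard.

Request:
move_arm --gripper '[1, 1, 1, 1, 1]' --pt "-3 -0.5 -1.5" --pt "-6.5 -2 -1.5" --pt "-10 -3.5 -1.5" --pt "-13.5 -5 -1.5" --pt "-17 -6.5 -1.5" --twist '[0.1, 0.2, 0.3, 0.4, 0.4]'

```text
t: 7.9
eef_pos: [0.4751, 0.127, 0.423]
tool_rot: [-0.0, 0.709, 0.706, -0.001]
contact_force: [1.4, -0.0, 0.6]
gripper_width: 0.997
```

```bash
python3 -c "
from h import *
delta([.456,-.161,.42],-.41)"
```

```text
t 7.9 pos [0.4751 0.127  0.423 ] zaxis [-1.3e-03 -7.0e-04 -1.0e+00] shift [-28.81  -1.79   0.32] twist 0.406 F [ 1.4 -0.   0.6] w 0.997
```

Request:
move_arm --gripper '[1, 1, 1, 1, 1]' --pt "-4 -0.3 0" --pt "-8 -0.6 0" --pt "-12 -0.9 0" --pt "-16 -1.2 0" --pt "-18.5 -1.4 0" --twist '[0.1, 0.2, 0.3, 0.4, 0.4]'

```text
t: 8.32
eef_pos: [0.4605, -0.0606, 0.4233]
tool_rot: [-0.0, 0.836, 0.549, -0.0]
contact_force: [-0.1, 1.4, 0.3]
gripper_width: 1.0
```

Request:
move_arm --gripper '[1, 1]' --pt "0 0 0" --pt "0 0 0" --twist '[0, 0]'

```text
t: 8.48
eef_pos: [0.4613, -0.0576, 0.4233]
tool_rot: [-0.0, 0.834, 0.552, -0.0]
contact_force: [1.1, 1.0, -0.4]
gripper_width: 0.999
```

```bash
python3 -c "
from h import *
for c in('wrist','scene','top'):
  r=read_camera(c);cv2.imwrite(f'pics/{c}5.png',r['pixels'][:,:,::-1]); print(c,[(d['p'],d['centre']) for d in spot_point('left_handle',c)][:2],[(d['p'],d['centre']) for d in spot_point('right_handle',c)][:2])
delta([.456,-.161,.42],-.41)"
```

```text
wrist [] [(0.97, [0.4566, -0.1652, 0.2524])]
scene [(0.85, [0.4705, 0.3073, 0.2155])] [(0.79, [0.4566, -0.1614, 0.2545])]
top [(0.61, [0.4706, 0.3122, 0.2135])] [(0.89, [0.4577, -0.1586, 0.2524])]
t 8.9333 pos [ 0.4619 -0.0556  0.4237] zaxis [-2.e-04 -2.e-04 -1.e+00] shift [-9.94  3.54  0.37] twist 0.012 F [ 0.6 -0.6 -0.5] w 1.004
```

View pics/wrist5.png

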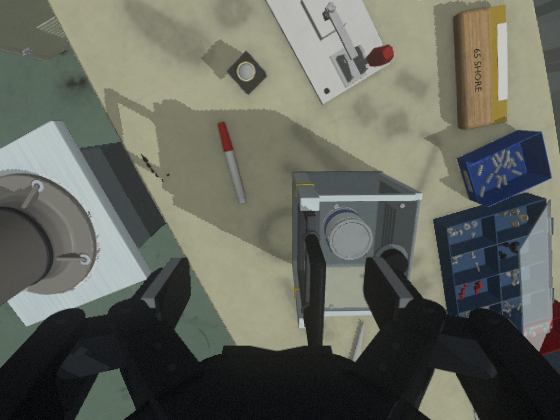

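Request:
move_arm --gripper '[1, 1, 1, 1, 1]' --pt "-4 1.4 0" --pt "-8 2.8 0" --pt "-10 3.6 1" --pt "-10 3.6 3" --pt "-10 3.6 4" --twist '[0, 0, 0, 0, 0]'

```text
t: 9.35
eef_pos: [0.4554, -0.1635, 0.3824]
tool_rot: [-0.0, 0.834, 0.552, -0.0]
contact_force: [0.2, 0.9, -0.2]
gripper_width: 0.998
```

```bash
python3 -c "
from h import *
for c in('wrist','scene','top'):
  r=read_camera(c);cv2.imwrite(f'pics/{c}6.png',r['pixels'][:,:,::-1]); print(c,[(d['p'],d['centre']) for d in spot_point('right_handle',c)][:2])
delta([.457,-.162,.307],-.41)"
```

```text
wrist [(0.61, [0.4567, -0.1618, 0.2544])]
scene [(0.8, [0.4555, -0.1621, 0.2548])]
top [(0.72, [0.4559, -0.1577, 0.2537])]
t 9.65 pos [ 0.4568 -0.1616  0.3845] zaxis [ 0.0011  0.     -1.    ] shift [-0.04  0.03  7.75] twist 0.013 F [-1.1  0.6  0.1] w 0.996
```

View pics/wrist6.png

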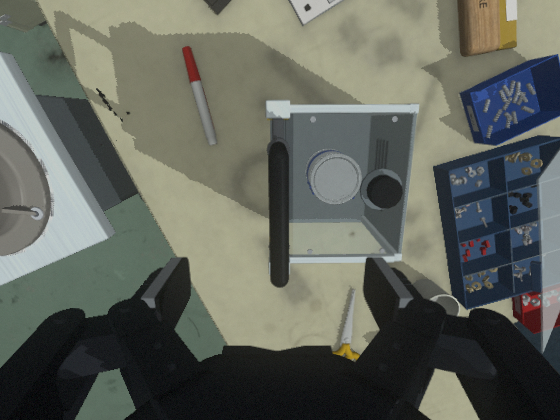

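The bar is at column 279, vertical and centred between the jaws. Descending to grip it.

Request:
move_arm --gripper '[1, 1, 1, 1, 1]' --pt "0 0 2" --pt "0 0 4" --pt "0 0 6" --pt "0 0 7.6" --pt "0 0 7.6" --twist '[0, 0, 0, 0, 0]'

```text
t: 10.07
eef_pos: [0.4552, -0.1612, 0.3058]
tool_rot: [-0.001, 0.833, 0.554, -0.002]
contact_force: [-0.8, 0.7, 0.6]
gripper_width: 0.999
```

Request:
move_arm --gripper '[0.5, 0, 0, 0, 0]' --pt "0 0 0" --pt "0 0 0" --pt "0 0 0" --pt "0 0 0" --pt "0 0 0" --twist '[0, 0, 0, 0, 0]' --squeeze 60

```text
t: 10.48
eef_pos: [0.4565, -0.1624, 0.3085]
tool_rot: [0.0, 0.833, 0.553, 0.001]
contact_force: [0.5, 0.1, -0.3]
gripper_width: 0.303
```

Request:
move_arm --gripper '[0, 0, 0, 0, 0]' --pt "0 0 0" --pt "0 0 0" --pt "0 0 0" --pt "0 0 0" --pt "0 0 0" --twist '[0, 0, 0, 0, 0]'

```text
t: 10.9
eef_pos: [0.4569, -0.1626, 0.3083]
tool_rot: [0.001, 0.833, 0.553, 0.001]
contact_force: [4.1, -0.8, 2.7]
gripper_width: 0.144
```

```bash
python3 -c "
from h import *
for c in('wrist','scene','top'):
 for k in range(2):
  r=read_camera(c);print(c,[(d['p'],d['centre']) for d in spot_point('right_handle',c)][:2])
delta([.457,-.162,.307],-.41)"
```

```text
wrist [(0.94, [0.4553, -0.1604, 0.2509])]
wrist []
scene [(0.81, [0.4571, -0.1624, 0.2561])]
scene [(0.78, [0.4579, -0.1636, 0.2524])]
top [(0.69, [0.4585, -0.1577, 0.2538])]
top [(0.81, [0.4548, -0.1542, 0.2532])]
t 11.5 pos [ 0.4569 -0.1626  0.3082] zaxis [ 2.1e-03 -7.0e-04 -1.0e+00] shift [ 0.06 -0.02  0.12] twist 0.011 F [ 5.2 -2.3  2.3] w 0.142
```

Request:
move_arm --gripper '[0, 0, 0, 0, 0]' --pt "0 0 -1" --pt "0 0 -2" --pt "0 0 -3" --pt "0 0 -4" --pt "0 0 -4.7" --twist '[0, 0, 0, 0, 0]'

```text
t: 11.92
eef_pos: [0.4568, -0.1625, 0.355]
tool_rot: [0.001, 0.833, 0.553, 0.0]
contact_force: [9.4, -4.0, -7.6]
gripper_width: 0.14
```

Request:
move_arm --gripper '[0, 0, 0]' --pt "0 0 -0.3" --pt "0 0 -0.3" --pt "0 0 -0.3" --twist '[0, 0, 0]'

```text
t: 12.17
eef_pos: [0.4569, -0.1626, 0.3582]
tool_rot: [0.001, 0.833, 0.553, 0.001]
contact_force: [5.0, -2.0, 3.0]
gripper_width: 0.14
```

```bash
python3 -c "
from h import *
for c in('wrist','scene','top'):
 for k in range(3):
  r=read_camera(c);print(c,[(d['p'],d['centre']) for d in spot_point('right_handle',c)][:2])
 cv2.imwrite(f'pics/{c}7.png',r['pixels'][:,:,::-1])
t=cv2.imread('pics/top7.png');s=cv2.imread('pics/scene7.png')
cv2.imwrite('pics/c7.png',np.hstack([cv2.resize(t[140:240,300:400],(400,400),interpolation=2),cv2.resize(s[235:345,220:330],(400,400),interpolation=2)]))
delta([.457,-.162,.358],-.41)"
```

```text
wrist [(0.95, [0.4564, -0.1611, 0.3062])]
wrist [(0.98, [0.4565, -0.159, 0.3014])]
wrist [(0.92, [0.4549, -0.1572, 0.3037])]
scene [(0.93, [0.4593, -0.1608, 0.3056])]
scene [(0.94, [0.4553, -0.1641, 0.3035])]
scene []
top [(0.9, [0.4583, -0.1574, 0.3015])]
top [(0.58, [0.459, -0.1557, 0.3038])]
top [(0.72, [0.4546, -0.1577, 0.3034])]
t 13.0667 pos [ 0.4569 -0.1626  0.3582] zaxis [ 2.1e-03 -8.0e-04 -1.0e+00] shift [ 0.06 -0.01  0.02] twist 0.011 F [ 5.2 -2.9  2.6] w 0.142
```

View pics/c7.png

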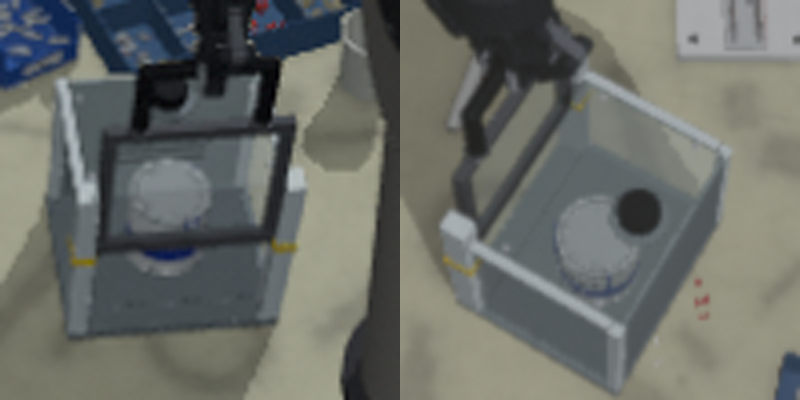

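```bash
python3 -c "
from h import *
r=read_camera('top');t=r['pixels'][140:240,300:400,::-1]
K=7;im=cv2.resize(t,None,fx=K,fy=K,interpolation=2)[:590]
def P(x,y,z,a=-.41,o=(.4568,-.1605)):
  return np.array([o[0]+x*np.cos(a)-y*np.sin(a),o[1]+x*np.sin(a)+y*np.cos(a),z])
def px(*k): return ((proj(r,P(*k))[0]-[300,140]+.5)*K).astype(int)
for z,c in((.304,(0,0,255)),(.244,(0,0,255)),(.175,(0,255,0)),(.10,(255,0,255)),(.09,(255,255,0))):
  cv2.line(im,tuple(px(0,.045 if z>.3 else .079,z)),tuple(px(0,-.045 if z>.3 else -.079,z)),c,1)
cv2.imwrite('pics/ov8.png',im);print(r['k1'],r['fx'])
for z in(.299,.304,.309):print(z,proj(r,P(0,0,z)))
"
```

```text
-0.18874268161044183 526.1260652489586
0.299 [[351.49477927 157.14749173]]
0.304 [[351.67528385 155.92904719]]
0.309 [[351.85657505 154.70437296]]
```

View pics/ov8.png

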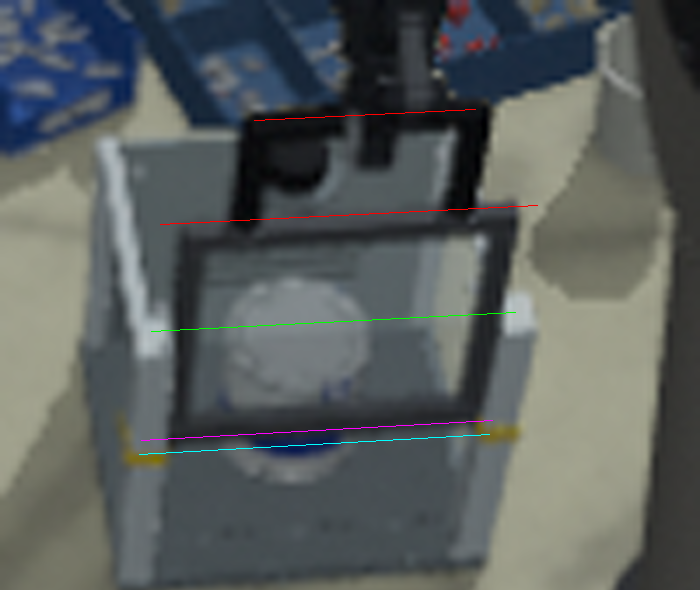

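The network readings average 0.3038 m. In the overlay, the sash's bottom edge is level with the mark at mid-post depth (about row 435 on the left post). Releasing.

Request:
move_arm --gripper '[0.2, 0.4, 0.7, 1, 1]' --pt "0 0 0" --pt "0 0 0" --pt "0 0 0" --pt "0 0 0" --pt "0 0 0" --twist '[0, 0, 0, 0, 0]'

```text
t: 13.53
eef_pos: [0.4556, -0.1622, 0.3574]
tool_rot: [-0.001, 0.833, 0.553, -0.0]
contact_force: [-0.4, -0.7, 0.5]
gripper_width: 0.76
```

Request:
move_arm --gripper '[1, 1, 1, 1, 1]' --pt "0 0 0" --pt "0 0 -2" --pt "0 0 -5" --pt "0 0 -8" --pt "0 0 -10" --twist '[0, 0, 0, 0, 0]'

```text
t: 13.95
eef_pos: [0.4563, -0.1628, 0.4602]
tool_rot: [0.001, 0.833, 0.553, 0.001]
contact_force: [1.1, 0.2, 0.8]
gripper_width: 0.996
```

```bash
python3 -c "
from h import *
for c in('wrist','scene','top'):
 for k in range(3):
  r=read_camera(c);print(c,[(d['p'],d['centre']) for d in spot_point('right_handle',c)][:1],[(d['p'],d['centre']) for d in spot_point('left_handle',c)][:1])
 cv2.imwrite(f'pics/{c}9.png',r['pixels'][:,:,::-1])
t=cv2.imread('pics/top9.png');s=cv2.imread('pics/scene9.png')
cv2.imwrite('pics/c9.png',np.hstack([cv2.resize(i,(400,400),interpolation=2) for i in (t[140:240,300:400],t[205:305,140:240])]))
delta([.457,-.162,.358],-.41)"
```

```text
wrist [] []
wrist [(0.84, [0.4573, -0.1631, 0.3045])] []
wrist [(0.8, [0.4571, -0.1606, 0.3036])] []
scene [(0.69, [0.4581, -0.1604, 0.303])] [(0.56, [0.4667, 0.3071, 0.2148])]
scene [(0.83, [0.4561, -0.16, 0.3051])] [(0.95, [0.4714, 0.3078, 0.2145])]
scene [(0.6, [0.4571, -0.1638, 0.3055])] []
top [(0.68, [0.4564, -0.1589, 0.3024])] [(0.84, [0.4688, 0.3129, 0.2147])]
top [(0.64, [0.458, -0.1577, 0.3049])] [(0.63, [0.4684, 0.3094, 0.2188])]
top [(0.88, [0.4546, -0.1593, 0.3013])] [(0.9, [0.4713, 0.3137, 0.2132])]
t 15.3 pos [ 0.4561 -0.1624  0.4578] zaxis [ 0.  0. -1.] shift [0.07 0.07 9.98] twist 0.011 F [-0.4 -0.2  0.1] w 1.0
```

View pics/c9.png

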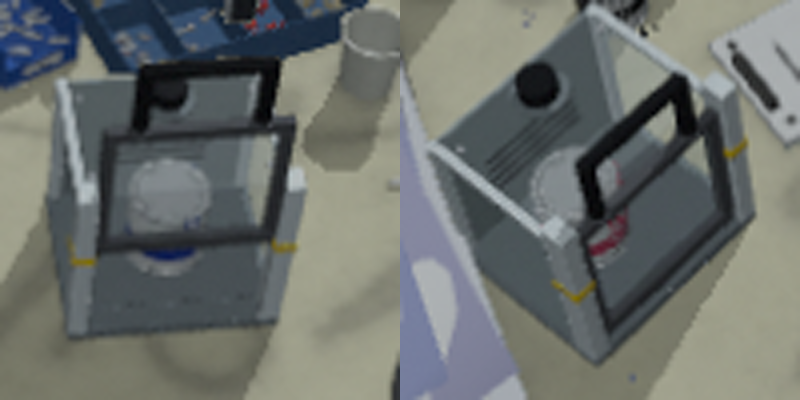

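View pics/scene9.png

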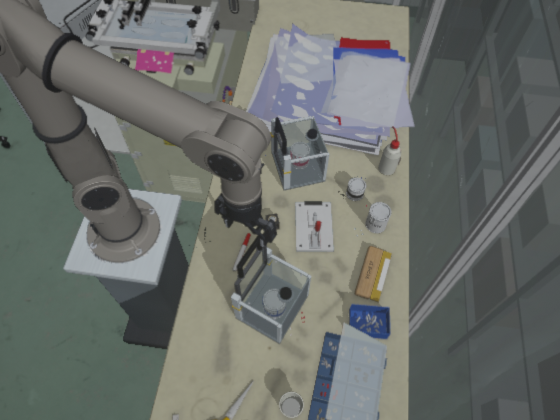

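Left crop: the raised sash's bottom edge is at the yellow marks, about (85,258) and (285,246). Right crop: the red-label cupboard's sash is on its sill, and the tool is clear of both.

```bash
python3 -c "
from station import *
hand_in()"
```

```text
the job is handed in; nothing more can be done
```

The job is handed in at about 15 s of the 48 s, with both sashes set in the order asked; no verdict is reported.

- **Red-label ink (left cupboard):** I gripped the bar and pushed the sash down until it stopped on the sill, with the force rising to 21 N. The handle then read about 0.215 m, against 0.214 m for fully shut. One of the later readings was off, at 0.219 m.
- **Blue-label ink (right cupboard):** I lifted the sash to the yellow marks and let go. The handle averaged 0.3038 m over eight readings (spread 0.301 to 0.306), against 0.304 m. The top picture shows the bottom edge at the marks, and the sash stayed put after release.
- **Tins and tool:** I did not touch the tins, and they look unmoved in the pictures. I made no numeric check of their positions, because the networks never found them. The tool ended clear of both cupboards, with contact force near 0 N.

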